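# Press a gilded roundel under cork and iron

### The arm

A 6-joint arm with a two-finger parallel gripper is mounted at the origin on the work surface. World frame = base frame: x ahead of the robot, y to its left, z up, the work surface at z = 0. Lengths are in m, angles in rad, forces in N, time in s.
With the tool pointing down it reaches from about 0.4 to 0.825 m from the base axis. Payload 7 kg.
Tool frame: the origin (TCP) lies at the very end of the fingers, on their centre line; the grasp point (between the pads) lies 19 mm behind it; z points along the fingers, y is the line along which they close (so a half turn about z gives the same grasp; the last joint's range is limited). The gripper opens to 85 mm and grips with 20 to 120 N. Pads are 22 mm wide; open, the fingers measure 114 mm over their backs; the gripper's body (76 mm by 85 mm) begins 54 mm behind the grasp point. The pads swing forward as they close: fully open they stand 13 mm farther back than shut.
Start: joints at [0.288, 0.359, 0.012, 0, -1.224, -0.288], TCP at [0.675, -0, 0.231] pointing down, gripper open.
Joint ranges: [-3.07, 3.07], [-1.43, 2.12], [-1.02, 1.25], [-3.03, 1.67], [-3.05, -0], [-3.03, 3.03]. Speed limits (rad/s): [2.39, 2.39, 3.01, 3.14, 3.14, 3.14].

### API

Orientations are given as a unit quaternion [w, x, y, z].
In Python, from workcell import read_state, read_camera, sign_off gives the robot as it stands.
- The arm moves only by the tool play_rows, never from a script. Its argument "series" is a list of rows, each a list of 7 numbers: the shift along the tool's x, y, z in cm, then the turn, a rotation vector about the tool's x, y, z in rad, then the closure, from 0 (fully open) to 1 (shut). A call has 1 to 5 rows; each row shifts and turns the commanded pose from where the row before left it, along the tool's axes as they then stand; what a row does not reach is not made up. A row lasts 1/10 s, in which the tool goes at most 50 mm and 8.59 degrees, less where a joint would pass 70% of its speed; a pose out of reach is approached as far as the arm can. A call is refused whole if a number of a shift passes 5 or a number of a turn 0.15, either way. A call with a gripper value outside its range is refused whole. The fingers move at their own pace and stop on an object; "grip_force" is the grip in N (left out, the last holds). Time passes only in rows, so rows that do not move let the fingers close. It gives the time, the measured TCP pose, the force, the opening and the grip force at its end, in the units of the state.
- read_state(): the state, without advancing time (a new reading comes with each control period).
- read_camera(name): name is "scene" or "side" or "wrist"; returns a dict with "frame" (384x512x3 uint8, blue, green, red), "z_map" (384x512 float32, m along the optical axis (not along the pixel's ray), 0 where there is no reading), "fx", "fy", "cx", "cy" (pixels), "R" (3x3) and "t" (3): a world point X has camera coordinates R X + t. Camera axes: x right, y down, z forward; pixel columns grow to the right and rows downward; lengths in m; the calibration is good to about 2 mm. The wrist camera is an equidistant fisheye: a pixel r from the principal point sees the ray r / f radians off the axis. A picture is of the moment at which its call begins.
- sign_off(): hands the job in; it is judged then, once.
The state is a dict: "clock": time; "joints": joint angles; "joint_velocities": joint speeds; "joint_torque": joint torques, N m; "ee_pos": TCP position; "tcp_rot": TCP orientation; "ft_force": force on the tool from outside, world axes, zero at the start; "moment": the same for the moment, N m; "opening": opening from 0.0 (shut) to 1.0 (fully open); "finger_force": force on a finger pad.
Only numpy, scipy, OpenCV 4.12 (cv2) and the standard library are available. Lean on these libraries where they do the work, as an engineer would, in place of code of your own. Each camera call takes 0.05 s, during which the arm holds its last target. There are 200 camera calls.

### The job

Stack the gilded roundel up for pressing: lay it gilded face up in the middle of the round steel pressing plate, then lay the cork pad squarely on top of it, and then set the green iron weight upright on the cork, each centred on the plate. Lower the weight gently, never let the iron touch the gilding, and leave everything else on the bench where it is.

Things in the scene. Friction and masses are not known exactly. Their poses are not given: they have to be found in the camera images.
- plate: Round bright steel pressing plate fixed to the bench, 110 mm across, 12 mm thick, flat top with a thin dark ring 72 mm across marked round its middle. Origin: centre of its underside, on the bench top (z = 0); z up. It stands in a different place each time but cannot be moved.
- roundel: Flat round pine rosette, 66 mm across, 22 mm thick, about 50 g; pale wood in the lower 10 mm, gold leaf on the upper 12 mm and the flat top. Straight sides, easily gripped across the diameter. Lies loose on the bench, gilded face up. Origin: centre of its underside; z up, out of the gilded face.
- cork_pad: Plain cork disc, 66 mm across, 20 mm thick, about 25 g, rigid, both faces alike, straight sides. Lies loose flat on the bench. Origin: centre of its underside; z up.
- weight: Squat cast-iron weight painted green, 0.5 to 0.75 kg: a flat round foot 64 mm across and 26 mm high, a 20 mm neck, and a cylindrical knob 30 mm across from 34 to 58 mm above the underside (the top) to lift it by. Stands loose on the bench. Origin: centre of its underside; z up.
- moulding: Bystander: stub of gilded pine moulding, 140 mm long (its y), 45 mm wide, 28 mm high, lying loose beyond the plate. Origin: centre of its underside.
- clamp_a: Bystander: L-shaped brass corner clamp with a steel T-screw, about 105 mm square and 24 mm high, lying loose. Origin: middle of its underside.
- clamp_b: Bystander: second brass corner clamp, the same as the first, lying loose farther to the robot's right. Origin: middle of its underside.
- burnisher: Bystander: pale boxwood burnishing stick, 164 mm long (its x) with a rounded tip at +x, 18 mm thick, 30 mm wide at the flat handle, lying loose at the robot's left. Origin: on its underside, 69 mm behind the tip.
- glue_jar: Bystander: closed jar, 64 mm across and 80 mm high, standing loose at the far left. Origin: centre of its underside.
Things that resemble listed ones, but are neither listed nor needed, are in the scene too. There is more than one size of the plate; the job needs the middle-sized.

How it is judged:
By the outcome, as a careful person would: the job done as asked, in the order asked, and still so for the second after the job is handed in, with the robot touching nothing.
It also fails if it takes over 64 s, if anything falls off the work surface, if the arm or the gripper's body presses on something with over 40 N, if the wrist force passes 120 N, or if a joint passes its speed limit or range.

## Working session

There is one attempt and no reset: what is moved stays moved. The work goes in short steps, Python scripts to look and compute and a tool call to move; the robot and the scene stay as the last step left them, time stands still between calls to the robot, and variables do not carry over. Pictures are saved under pics/ and viewed, at most 10 in all, crops included, and the job is handed in when it is done.

Besides the shell and the picture viewer there is one more tool, called after "Emit:" as a command line: name --pt "numbers of a row" for each row, then --argument value for the rest. play_rows: Moves the arm, as the interface text tells. Its arguments: {"type":"object","properties":{"series":{"type":"array","items":{"type":"array","items":{"type":"number"}}},"grip_force":{"type":"number"}},"required":["series"]}

```bash
mkdir -p pics; cat > h.py <<'E'
import numpy as np,cv2
from workcell import read_state,read_camera,sign_off
def cloud(c):
    z=c["z_map"];v,u=np.mgrid[:z.shape[0],:z.shape[1]]
    P=np.stack([(u-c["cx"])/c["fx"]*z,(v-c["cy"])/c["fy"]*z,z],-1)
    W=(P-c["t"])@c["R"]; W[z==0]=np.nan
    return W
E
python3 - <<'E'
from h import *
for n in("scene","side"):
    c=read_camera(n); cv2.imwrite(f"pics/{n}0.png",cv2.resize(c["frame"],None,fx=1.5,fy=1.5))
    np.savez(f"{n}0.npz",**c)
    print(n,-c["R"].T@c["t"],c["fx"])
print(read_state())
E
```

```text
scene [1.64236713 0.01222728 1.10030121] 499.1157525864937
side [ 0.10733836 -0.58779424  0.9133537 ] 374.76386350074637
{'clock': 0.1, 'joints': array([ 2.88092874e-01,  3.59313918e-01,  1.11545314e-02, -3.01378165e-04,
       -1.22412573e+00, -2.88095908e-01]), 'joint_velocities': array([ 0.00045234, -0.00180743,  0.00248732,  0.00150395,  0.00040454,
       -0.00064095]), 'joint_torque': array([-2.15360997e-03, -5.84764302e+01,  2.94110012e+01,  6.95456967e+00,
       -3.12475757e-03, -2.11378938e-05]), 'ee_pos': array([ 6.74562110e-01, -3.62441062e-05,  2.30461309e-01]), 'tcp_rot': array([-5.86636918e-04, -7.07069226e-01,  7.07143928e-01,  4.79644277e-04]), 'ft_force': array([ 0.143931  , -0.62480008, -0.69517396]), 'moment': array([ 0.02426545, -0.01773578,  0.02595781]), 'finger_force': 0.0, 'opening': 1.0001017775883072}
```

View pics/scene0.png

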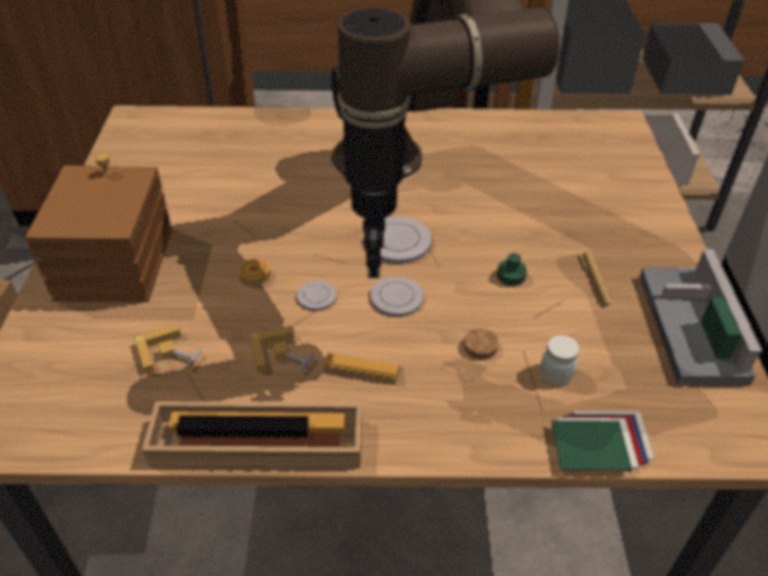

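View pics/side0.png

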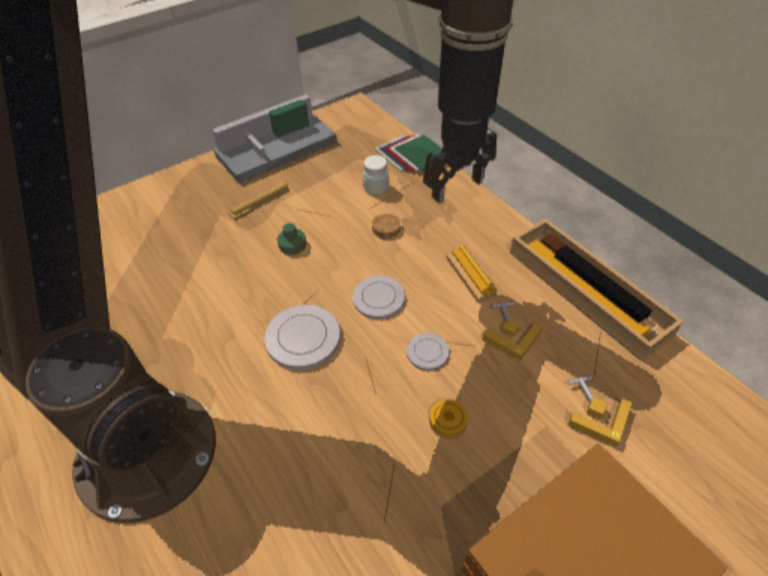

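Scene (1.5x) shows plates at (400,240), (397,296) and (316,295), the roundel at (256,271), the cork at (481,343) and the weight at (512,269). The side view has the plates at (303,337), (379,297) and (428,351), the roundel at (448,417), the cork at (386,226) and the weight at (291,240). Next I'll measure their sizes, expecting the plate at side (379,297) to be the 110 mm one.

```bash
cat >> h.py <<'E'
def blob(W,seed,lo,hi,rad):
    """top-band points within rad of the world point at seed pixel"""
    s=np.nanmedian(W[seed[1]-2:seed[1]+3,seed[0]-2:seed[0]+3].reshape(-1,3),0)
    d=np.hypot(W[...,0]-s[0],W[...,1]-s[1])
    m=(d<rad)&(W[...,2]>lo)&(W[...,2]<hi)
    p=W[m]; (x,y),r=cv2.minEnclosingCircle(p[:,:2].astype(np.float32))
    return x,y,2*r,np.median(p[:,2]),len(p),(p[:,:2].min(0)+p[:,:2].max(0))/2,s
E
python3 - <<'E'
from h import *
seeds={"side":dict(big=(303,337),mid=(379,297),small=(428,351),roundel=(448,417),cork=(386,226),weight=(291,244),moul=(472,272),clampA=(513,340),jar=(376,180)),
"scene":dict(big=(410,240),mid=(397,296),small=(316,295),roundel=(256,271),cork=(481,343),weight=(512,273))}
for n in seeds:
    c=dict(np.load(n+"0.npz")); W=cloud(c)
    for k,(u,v) in seeds[n].items():
        lo,hi=(0.007,0.018) if k in("big","mid","small") else (.012,.03)
        if k in("moul","clampA"):hi=.04
        if k=="jar":hi=.1
        x,y,d,z,N,b,s=blob(W,(int(u/1.5),int(v/1.5)),lo,hi,.1 if k=='big' else .065)
        print(n,k,np.round([x,y,d,z],4),N,b.round(4),s.round(3))
c=dict(np.load("side0.npz"));f=c["frame"]
cv2.imwrite("pics/crop.png",cv2.resize(f[120:310,150:330],None,fx=3,fy=3,interpolation=cv2.INTER_CUBIC))
E
```

```text
side big [0.3385 0.048  0.1514 0.0148] 1607 [0.3395 0.0475] [0.34  0.043 0.015]
side mid [0.5188 0.0438 0.1129 0.0102] 721 [0.5194 0.0443] [0.517 0.04  0.01 ]
side small [ 0.5185 -0.1257  0.0832  0.0084] 319 [ 0.5187 -0.1253] [ 0.519 -0.127  0.008]
side roundel [ 0.4559 -0.262   0.0677  0.0205] 485 [ 0.4559 -0.2622] [ 0.454 -0.262  0.021]
side cork [0.6543 0.2065 0.0699 0.0176] 211 [0.6552 0.2065] [0.653 0.201 0.017]
side weight [0.4513 0.2899 0.0656 0.0228] 180 [0.451  0.2902] [0.444 0.274 0.024]
side moul [ 0.7141 -0.0272  0.1297  0.0202] 391 [ 0.7134 -0.0269] [ 0.714 -0.027  0.02 ]
side clampA [ 0.6747 -0.1946  0.1179  0.0217] 435 [ 0.6742 -0.194 ] [ 0.674 -0.2   -0.001]
side jar [0.7206 0.3403 0.064  0.0556] 366 [0.7207 0.3395] [0.706 0.319 0.047]
scene big [0.3439 0.0525 0.1567 0.0153] 600 [0.344  0.0661] [0.357 0.078 0.017]
scene mid [0.5244 0.0462 0.1149 0.0115] 678 [0.5249 0.0458] [0.53  0.046 0.013]
scene small [ 0.5247 -0.1221  0.0868  0.0093] 266 [ 0.5253 -0.1218] [ 0.521 -0.123  0.008]
scene roundel [ 0.4607 -0.2595  0.0726  0.0208] 261 [ 0.4606 -0.2603] [ 0.462 -0.254  0.021]
scene cork [0.6606 0.2066 0.0748 0.0196] 333 [0.6606 0.2083] [0.663 0.208 0.02 ]
scene weight [0.4593 0.2891 0.0697 0.0243] 190 [0.4596 0.292 ] [0.471 0.291 0.026]
```

View pics/crop.png

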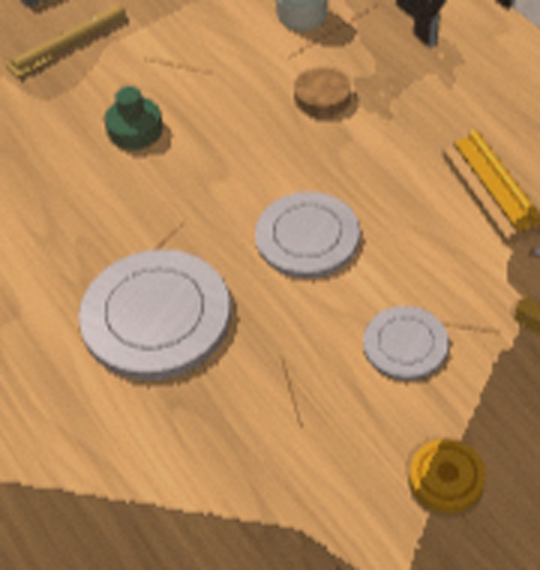

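The middle plate measures 113 mm (110 mm expected) at about (0.521, 0.045). The other two measure 151 mm and 83 mm, so it is the right one. It sits at crop (307,233), next to the larger at (155,310) and the smaller at (405,342). Roundel is at (0.458,-0.261), cork at (0.657,0.207), weight at (0.455,0.290). Moving to the roundel.

Emit:
play_rows --pt "2.6 2.2 0.5 0 0 0 0" --pt "2.6 2.2 0.5 0 0 0 0" --pt "2.6 2.2 0.5 0 0 0 0" --pt "2.6 2.2 0.5 0 0 0 0" --pt "2.6 2.2 0.5 0 0 0 0" --grip_force 30

```text
clock: 0.6
ee_pos: [0.5637, -0.1309, 0.2057]
tcp_rot: [0.0, 0.707, -0.707, -0.0]
ft_force: [-0.1, -0.6, 0.2]
opening: 1.002
finger_force: 0.0
```

Emit:
play_rows --pt "2.6 2.2 1.2 0 0 0 0" --pt "2.6 2.2 1.2 0 0 0 0" --pt "2.6 2.2 1.2 0 0 0 0" --pt "2.6 2.1 1.2 0 0 0 0" --pt "2.6 2.1 1.2 0 0 0 0"

```text
clock: 1.1
ee_pos: [0.4558, -0.2608, 0.1458]
tcp_rot: [0.0, 0.707, -0.707, -0.0]
ft_force: [-0.2, -0.5, -0.6]
opening: 0.999
finger_force: 0.0
```

Emit:
play_rows --pt "0 0 0 0 0 0 0" --pt "0 0 0 0 0 0 0" --pt "0 0 0 0 0 0 0"

```text
clock: 1.4
ee_pos: [0.4576, -0.2599, 0.1466]
tcp_rot: [-0.0, 0.707, -0.707, 0.0]
ft_force: [0.9, -0.1, -0.3]
opening: 1.001
finger_force: 0.0
```

```bash
cat >> h.py <<'E'
def wrist_circle(mask_fn,ztop,c=None):
    """centroid & min circle (world xy) of masked pixels intersected with plane z=ztop, fisheye wrist"""
    c=c or read_camera("wrist"); f=c["frame"]; m=mask_fn(f)
    m=cv2.morphologyEx(m.astype(np.uint8),cv2.MORPH_OPEN,np.ones((3,3)))
    v,u=np.nonzero(m); return rays(c,u,v,ztop),c,m
def rays(c,u,v,zt):
    a=(np.asarray(u,float)-c["cx"])/c["fx"];b=(np.asarray(v,float)-c["cy"])/c["fy"];th=np.hypot(a,b)+1e-12
    d=np.stack([np.sin(th)*a/th,np.sin(th)*b/th,np.cos(th)],-1)@c["R"]
    o=-c["R"].T@c["t"]; k=(zt-o[2])/d[...,2]
    return o+d*k[...,None]
E
python3 - <<'E'
from h import *
c=read_camera("wrist");np.savez("w1.npz",**c);cv2.imwrite("pics/w1.png",cv2.resize(c["frame"],None,fx=1.5,fy=1.5))
s=read_state();print(s["ee_pos"],s["tcp_rot"],-c["R"].T@c["t"],c["fx"],c["cx"],c["cy"])
E
```

```text
[ 0.45773857 -0.25965815  0.14662603] [-1.88280526e-04  7.07325161e-01 -7.06888247e-01  2.96630019e-04] [ 0.45773776 -0.32655489  0.2891023 ] 297.3186396354542 258.4641075825655 194.2763250306794
```

View pics/w1.png

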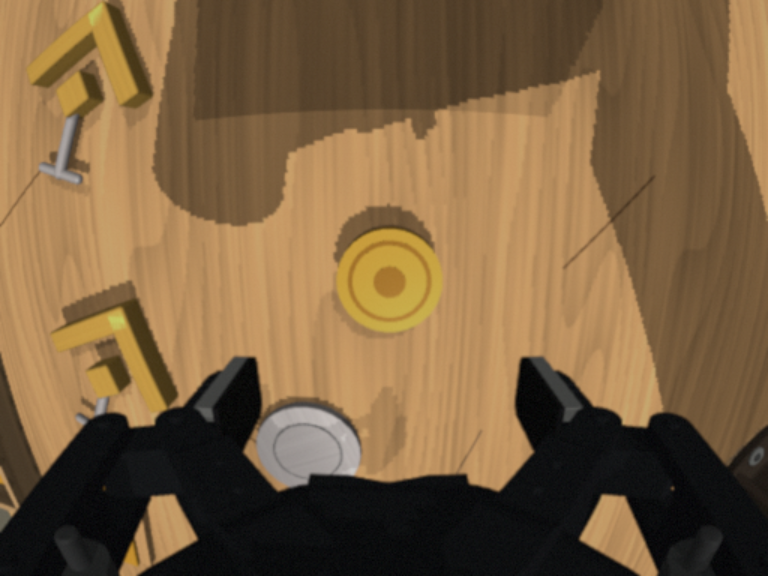

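The wrist view shows the roundel's gilded top at (389,281), clear between the open fingers. Refining its centre.

```bash
cat >> h.py <<'E'
def refine(c,u,v,zt,R,lo,hi):
    """median circle fit from mask HSV range connected to (u,v)"""
    h=cv2.cvtColor(c["frame"],cv2.COLOR_BGR2HSV); m=cv2.inRange(h,np.array(lo),np.array(hi))
    m=cv2.morphologyEx(m,cv2.MORPH_CLOSE,np.ones((7,7)));m=cv2.morphologyEx(m,cv2.MORPH_OPEN,np.ones((5,5)))
    n,L=cv2.connectedComponents(m); k=L[v,u]; cs,_=cv2.findContours((L==k).astype(np.uint8),0,2)
    q=max(cs,key=cv2.contourArea)[:,0]; p=rays(c,q[:,0],q[:,1],zt)[:,:2]
    (x,y),r=cv2.minEnclosingCircle(p.astype(np.float32)); ok=cv2.fitEllipse(p.astype(np.float32)*1000)
    return (x,y,2*r),np.array(ok[0])/1000,np.array(ok[1]),len(p)
E
python3 - <<'E'
from h import *
c=dict(np.load("w1.npz"))
print(cv2.cvtColor(c["frame"],cv2.COLOR_BGR2HSV)[[187,187,187,187,150,240],[259,245,275,290,270,259]])
print(refine(c,245,187,.022,.033,(20,150,120),(35,255,255)))
print(rays(c,[259.3],[187.3],.022))
E
```

```text
[[ 18 183 167]
 [ 22 171 201]
 [ 22 168 199]
 [ 22 166 200]
 [ 16 125 108]
 [ 16 124 195]]
((0.4571364223957062, -0.26112204790115356, 0.06625919789075851), array([ 0.45722891, -0.26123282]), array([64.63323975, 65.27570343]), 100)
[[ 0.45705409 -0.26111289  0.022     ]]
```

Emit:
play_rows --pt "0.15 0.05 3 0 0 0 0" --pt "0 0 3 0 0 0 0" --pt "0 0 3 0 0 0 0" --pt "0 0 2.5 0 0 0 0" --pt "0 0 1 0 0 0 0"

```text
clock: 1.95
ee_pos: [0.4559, -0.2606, 0.0193]
tcp_rot: [0.001, 0.707, -0.707, -0.001]
ft_force: [0.4, 0.6, -0.4]
opening: 0.998
finger_force: 0.0
```

Emit:
play_rows --pt "0 0 0.8 0 0 0 0" --pt "0 0 0.5 0 0 0 0" --pt "0 0 0.3 0 0 0 0" --pt "0 0 0.1 0 0 0 0" --pt "0 0 0 0 0 0 0"

```text
clock: 2.45
ee_pos: [0.4569, -0.2616, 0.0048]
tcp_rot: [-0.0, 0.707, -0.707, 0.0]
ft_force: [1.2, -0.5, 0.1]
opening: 1.0
finger_force: 0.0
```

```bash
python3 - <<'E'
from h import *
c=read_camera("wrist");cv2.imwrite("pics/w2.png",cv2.resize(c["frame"],None,fx=1.5,fy=1.5))
s=read_state();print(s["ee_pos"],s["ft_force"])
E
```

```text
[ 0.45686193 -0.2616233   0.00489107] [-0.04346772 -0.70299986 -0.59040989]
```

View pics/w2.png

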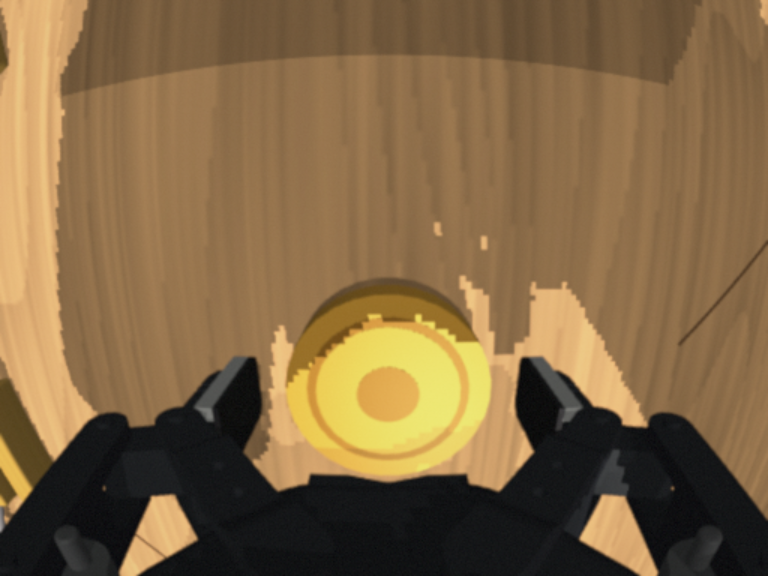

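The roundel at (389,393) sits centred between the pads. The open pads stand about 13 mm back, so I'll go lower before closing.

Emit:
play_rows --pt "0 0 0.4 0 0 0 0" --pt "0 0 0.3 0 0 0 0" --pt "0 0 0.2 0 0 0 0" --pt "0 0 0 0 0 0 0"

```text
clock: 2.9
ee_pos: [0.4562, -0.2615, -0.0051]
tcp_rot: [-0.0, -0.707, 0.707, 0.0]
ft_force: [-0.4, -0.4, 0.1]
opening: 1.004
finger_force: 0.0
```

Emit:
play_rows --pt "0 0 0 0 0 0 0.15" --pt "0 0 0 0 0 0 0.2" --pt "0 0 0 0 0 0 0.35" --pt "0 0 0 0 0 0 0.35" --pt "0 0 0 0 0 0 0.35" --grip_force 30

```text
clock: 3.4
ee_pos: [0.4566, -0.2615, -0.0044]
tcp_rot: [-0.0, 0.707, -0.707, 0.0]
ft_force: [-2.0, 1.4, 6.7]
opening: 0.758
finger_force: 33.1
```

Emit:
play_rows --pt "0 0 -0.5 0 0 0 0.35" --pt "0 0 -1.5 0 0 0 0.35" --pt "0 0 -3 0 0 0 0.35" --pt "0 0 -4 0 0 0 0.35" --pt "-2 -0.3 -4 0 0 0 0.35"

```text
clock: 3.9
ee_pos: [0.4588, -0.2423, 0.1264]
tcp_rot: [-0.001, -0.706, 0.708, 0.0]
ft_force: [0.7, -0.1, -1.2]
opening: 0.763
finger_force: 33.5
```

Emit:
play_rows --pt "-3.5 -0.6 -1 0 0 0 0.35" --pt "-4 -0.7 -1 0 0 0 0.35" --pt "-4 -0.7 -0.5 0 0 0 0.35" --pt "-4 -0.7 0 0 0 0 0.35" --pt "-4 -0.7 0 0 0 0 0.35"

```text
clock: 4.4
ee_pos: [0.4935, -0.0449, 0.1509]
tcp_rot: [0.001, -0.707, 0.707, -0.0]
ft_force: [0.8, 0.1, -0.4]
opening: 0.761
finger_force: 33.5
```

Emit:
play_rows --pt "-4 -0.7 0 0 0 0 0.35" --pt "-4 -0.7 0 0 0 0 0.35" --pt "-4 -0.7 0 0 0 0 0.35" --pt "-2.6 -0.5 0 0 0 0 0.35" --pt "0 0 0 0 0 0 0.35"

```text
clock: 4.9
ee_pos: [0.5201, 0.1024, 0.1503]
tcp_rot: [-0.0, 0.708, -0.706, 0.0]
ft_force: [0.3, -1.4, -0.9]
opening: 0.765
finger_force: 33.5
```

```bash
python3 - <<'E'
from h import *
c=read_camera("wrist");np.savez("w3.npz",**c);cv2.imwrite("pics/w3.png",cv2.resize(c["frame"],None,fx=1.5,fy=1.5))
s=read_state();print(s["ee_pos"],s["ft_force"],s["opening"],s["tcp_rot"])
E
```

```text
[0.51945001 0.10098352 0.1501051 ] [-0.65802471 -0.2662308  -0.9806912 ] 0.7584656932563885 [ 1.74758623e-04  7.07962550e-01 -7.06249946e-01 -1.09216540e-04]
```

View pics/w3.png

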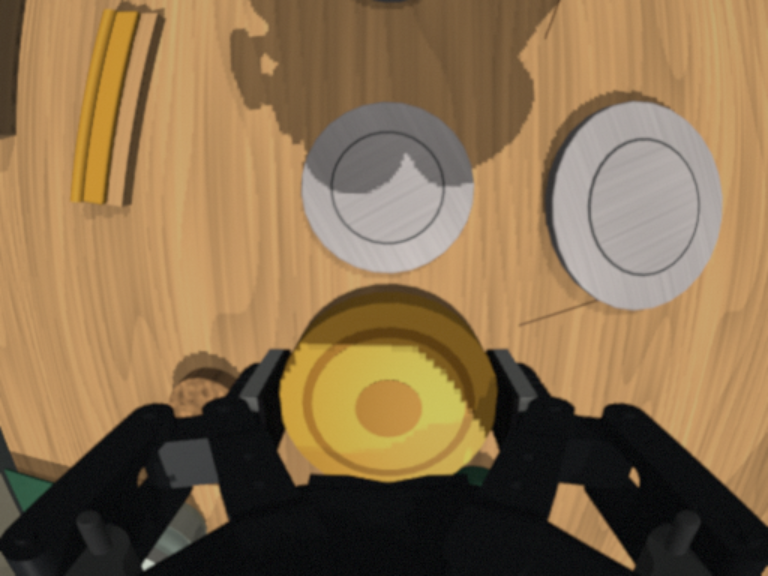

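The wrist view shows the roundel held level at (388,385), with the middle plate at (388,188). Computing both centres.

```bash
python3 - <<'E'
from h import *
c=dict(np.load("w3.npz"))
print(refine(c,222,140,.012,.055,(0,0,60),(179,50,255)))
print(refine(c,222,260,.1766,.033,(15,150,60),(35,255,255)))
print(rays(c,[388/1.5,388/1.5,302/1.5,474/1.5],[188/1.5,272/1.5,188/1.5,188/1.5],.012))
E
```

```text
((0.5209165811538696, 0.04430453106760979, 0.1089317798614502), array([0.52099695, 0.04430386]), array([107.52254486, 107.74098969]), 170)
((0.5203766822814941, 0.10140759497880936, 0.06932027637958527), array([0.5205788 , 0.10039769]), array([64.66555786, 65.70717621]), 181)
[[0.52032555 0.04478007 0.012     ]
 [0.52021791 0.09869579 0.012     ]
 [0.57466811 0.04407712 0.012     ]
 [0.46597408 0.04386089 0.012     ]]
```

Emit:
play_rows --pt "2.8 -0.1 0 0 0 0 0.35" --pt "2.9 0 2 0 0 0 0.35" --pt "0 0 3 0 0 0 0.35" --pt "0 0 3 0 0 0 0.35" --pt "0 0 2.5 0 0 0 0.35"

```text
clock: 5.45
ee_pos: [0.5197, 0.041, 0.0442]
tcp_rot: [-0.0, -0.706, 0.708, 0.0]
ft_force: [0.0, 0.1, -0.7]
opening: 0.762
finger_force: 33.5
```

Emit:
play_rows --pt "0 0 1.5 0 0 0 0.35" --pt "0 0 0.8 0 0 0 0.35" --pt "0 0 0 0 0 0 0.35" --pt "0 0 0 0 0 0 0.35"

```text
clock: 5.85
ee_pos: [0.5209, 0.0423, 0.023]
tcp_rot: [0.0, -0.707, 0.707, -0.0]
ft_force: [-0.1, 0.0, -0.1]
opening: 0.763
finger_force: 33.5
```

```bash
python3 - <<'E'
from h import *
P=[]
for i in range(3):
    c=read_camera("wrist");P.append(read_state()["ee_pos"])
print(np.mean(P,0),np.std(P,0))
E
```

```text
[0.52108566 0.04259628 0.02327407] [1.19612272e-05 6.46417579e-05 3.69143389e-05]
```

Emit:
play_rows --pt "-0.17 0 0.6 0 0 0 0.35" --pt "0 0 0.5 0 0 0 0.35" --pt "0 0 0.2 0 0 0 0.35" --pt "0 0 0.1 0 0 0 0.35" --pt "0 0 0 0 0 0 0.35"

```text
clock: 6.5
ee_pos: [0.5203, 0.0441, 0.008]
tcp_rot: [0.0, 0.707, -0.707, -0.0]
ft_force: [-0.5, 0.7, -1.4]
opening: 0.762
finger_force: 33.5
```

Emit:
play_rows --pt "0 0 0.05 0 0 0 0.35" --pt "0 0 0.05 0 0 0 0.35" --pt "0 0 0.05 0 0 0 0.35" --pt "0 0 0.0 0 0 0 0.35"

```text
clock: 6.9
ee_pos: [0.5206, 0.0442, 0.0076]
tcp_rot: [-0.0, 0.707, -0.707, 0.0]
ft_force: [-3.9, 0.3, 7.6]
opening: 0.761
finger_force: 34.4
```

Emit:
play_rows --pt "0 0 0 0 0 0 0.2" --pt "0 0 0 0 0 0 0.1" --pt "0 0 0 0 0 0 0" --pt "0 0 0 0 0 0 0" --pt "0 0 0 0 0 0 0"

```text
clock: 7.4
ee_pos: [0.5205, 0.0442, 0.0067]
tcp_rot: [-0.0, -0.707, 0.707, 0.0]
ft_force: [0.8, 0.2, 0.7]
opening: 1.0
finger_force: 0.0
```

Emit:
play_rows --pt "0 0 -1 0 0 0 0" --pt "0 0 -2 0 0 0 0" --pt "0 0 -3.5 0 0 0 0" --pt "0 0 -4 0 0 0 0" --pt "-2.2 -1.6 -3.5 0 0 0 0"

```text
clock: 7.9
ee_pos: [0.535, 0.0648, 0.1495]
tcp_rot: [-0.0, -0.707, 0.708, 0.0]
ft_force: [2.2, 0.4, -0.1]
opening: 0.999
finger_force: 0.0
```

Emit:
play_rows --pt "-3 -2.6 0 0 0 0 0" --pt "-3 -2.6 0 0 0 0 0" --pt "-3 -2.6 0 0 0 0 0" --pt "-3 -2.6 0 0 0 0 0" --pt "-2 -1.6 0 0 0 0 0"

```text
clock: 8.4
ee_pos: [0.6579, 0.208, 0.1473]
tcp_rot: [-0.0, 0.707, -0.707, 0.0]
ft_force: [0.1, -0.1, -0.0]
opening: 1.001
finger_force: 0.0
```

Emit:
play_rows --pt "0 0 0 0 0 0 0" --pt "0 0 0 0 0 0 0"

```text
clock: 8.6
ee_pos: [0.6561, 0.2063, 0.1467]
tcp_rot: [0.0, 0.707, -0.707, -0.0]
ft_force: [-0.9, -0.1, -0.2]
opening: 1.0
finger_force: 0.0
```

```bash
python3 - <<'E'
from h import *
c=read_camera("wrist");np.savez("w4.npz",**c);cv2.imwrite("pics/w4.png",cv2.resize(c["frame"],None,fx=1.5,fy=1.5))
s=read_state();print(s["ee_pos"],s["ft_force"],s["opening"],s["tcp_rot"])
E
```

```text
[0.65591032 0.20577659 0.14691246] [ 0.00595132 -0.12388245  0.55416548] 1.0014390087450615 [-3.21632997e-04 -7.07084754e-01  7.07128722e-01  1.37521106e-04]
```

View pics/w4.png

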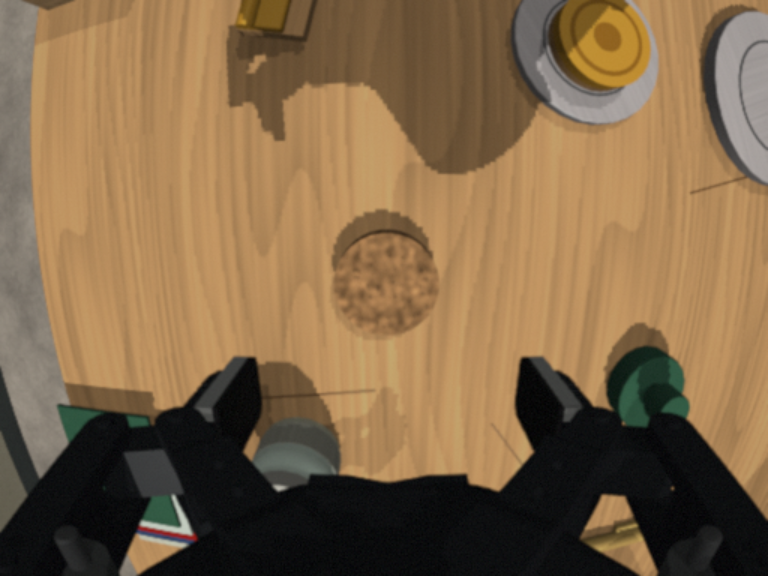

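The wrist view shows the cork top at (385,284). The roundel is on the plate at upper right, centred in the ring.

```bash
python3 - <<'E'
from h import *
c=dict(np.load("w4.npz"))
u=np.array([385,331,439,385,385])/1.5;v=np.array([284,284,284,230,338])/1.5
print(rays(c,u,v,.020))
E
```

```text
[[0.65791029 0.20749727 0.02      ]
 [0.69170867 0.2074361  0.02      ]
 [0.62415047 0.20751162 0.02      ]
 [0.65784275 0.17369674 0.02      ]
 [0.65799912 0.24343641 0.02      ]]
```

Emit:
play_rows --pt "-0.15 -0.2 3 0 0 0 0" --pt "0 0 3 0 0 0 0" --pt "0 0 3 0 0 0 0" --pt "0 0 2.5 0 0 0 0" --pt "0 0 1 0 0 0 0"

```text
clock: 9.15
ee_pos: [0.6566, 0.206, 0.0199]
tcp_rot: [-0.002, -0.707, 0.708, 0.001]
ft_force: [-0.1, 0.1, -0.4]
opening: 1.0
finger_force: 0.0
```

Emit:
play_rows --pt "0 0 1 0 0 0 0" --pt "0 0 0.7 0 0 0 0" --pt "0 0 0.5 0 0 0 0" --pt "0 0 0.2 0 0 0 0" --pt "0 0 0 0 0 0 0"

```text
clock: 9.65
ee_pos: [0.6587, 0.2078, -0.0019]
tcp_rot: [-0.0, 0.707, -0.707, 0.0]
ft_force: [0.4, 0.2, 0.2]
opening: 1.0
finger_force: 0.0
```

```bash
python3 - <<'E'
from h import *
c=read_camera("wrist");np.savez("w5.npz",**c);cv2.imwrite("pics/w5.png",cv2.resize(c["frame"],None,fx=1.5,fy=1.5))
s=read_state();print(s["ee_pos"],s["ft_force"],s["opening"])
E
```

```text
[ 0.65873082  0.20785765 -0.00169682] [-0.22044641 -0.33368521  0.32297402] 1.0020575828221632
```

View pics/w5.png

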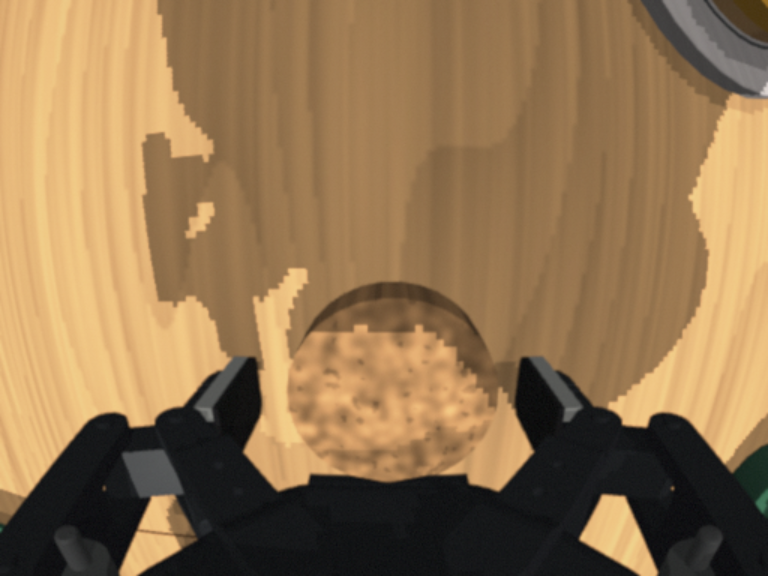

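The cork is between the pads, with its top disc spanning x 288–498 and y ~297–480. It sits about 1 mm towards −x.

```bash
python3 - <<'E'
from h import *
c=dict(np.load("w5.npz"))
u=np.array([393,288,498,393,393])/1.5;v=np.array([385,385,385,297,480])/1.5
print(rays(c,u,v,.020))
E
```

```text
[[0.657291   0.20293402 0.02      ]
 [0.6895331  0.20343591 0.02      ]
 [0.62484937 0.20363255 0.02      ]
 [0.6573699  0.17530252 0.02      ]
 [0.65713156 0.24000882 0.02      ]]
```

Emit:
play_rows --pt "0 0.1 0.2 0 0 0 0" --pt "0 0 0.1 0 0 0 0" --pt "0 0 0 0 0 0 0.15" --pt "0 0 0 0 0 0 0.2" --pt "0 0 0 0 0 0 0.35" --grip_force 25

```text
clock: 10.2
ee_pos: [0.6577, 0.2078, -0.0049]
tcp_rot: [-0.0, 0.707, -0.707, 0.0]
ft_force: [-0.3, -0.1, 1.3]
opening: 0.763
finger_force: 27.7
```

Emit:
play_rows --pt "0 0 0 0 0 0 0.35" --pt "0 0 0 0 0 0 0.35"

```text
clock: 10.4
ee_pos: [0.6576, 0.2078, -0.0049]
tcp_rot: [-0.0, 0.707, -0.707, 0.0]
ft_force: [-0.8, 0.1, 1.5]
opening: 0.759
finger_force: 27.8
```

Emit:
play_rows --pt "0 0 -0.5 0 0 0 0.35" --pt "0 0 -1.5 0 0 0 0.35" --pt "0 0 -3 0 0 0 0.35" --pt "0 0 -4 0 0 0 0.35" --pt "0 1 -4 0 0 0 0.35"

```text
clock: 10.9
ee_pos: [0.6479, 0.2074, 0.1269]
tcp_rot: [-0.0, -0.707, 0.707, -0.0]
ft_force: [0.6, 0.2, -0.2]
opening: 0.761
finger_force: 27.9
```

Emit:
play_rows --pt "1.5 2 -2.5 0 0 0 0.35" --pt "2 2.8 0 0 0 0 0.35" --pt "2.3 3 0 0 0 0 0.35" --pt "2.3 3 0 0 0 0 0.35" --pt "1.7 1.9 0 0 0 0 0.35"

```text
clock: 11.4
ee_pos: [0.5185, 0.1084, 0.1511]
tcp_rot: [0.0, -0.707, 0.707, 0.0]
ft_force: [0.5, 0.5, 0.5]
opening: 0.763
finger_force: 27.9
```

Emit:
play_rows --pt "0 0 0 0 0 0 0.35" --pt "0 0 0 0 0 0 0.35"

```text
clock: 11.6
ee_pos: [0.5209, 0.1097, 0.1514]
tcp_rot: [0.001, -0.707, 0.707, -0.0]
ft_force: [0.3, 0.2, 0.0]
opening: 0.763
finger_force: 27.9
```

```bash
python3 - <<'E'
from h import *
c=read_camera("wrist");np.savez("w6.npz",**c);cv2.imwrite("pics/w6.png",cv2.resize(c["frame"],None,fx=1.5,fy=1.5))
s=read_state();print(s["ee_pos"],s["ft_force"],s["opening"],s["tcp_rot"])
E
```

```text
[0.52130418 0.11010494 0.15100383] [-0.11794803  0.67029741 -0.37610064] 0.7620531751884395 [-1.00293821e-03  7.07151696e-01 -7.07061062e-01  3.56950295e-04]
```

View pics/w6.png

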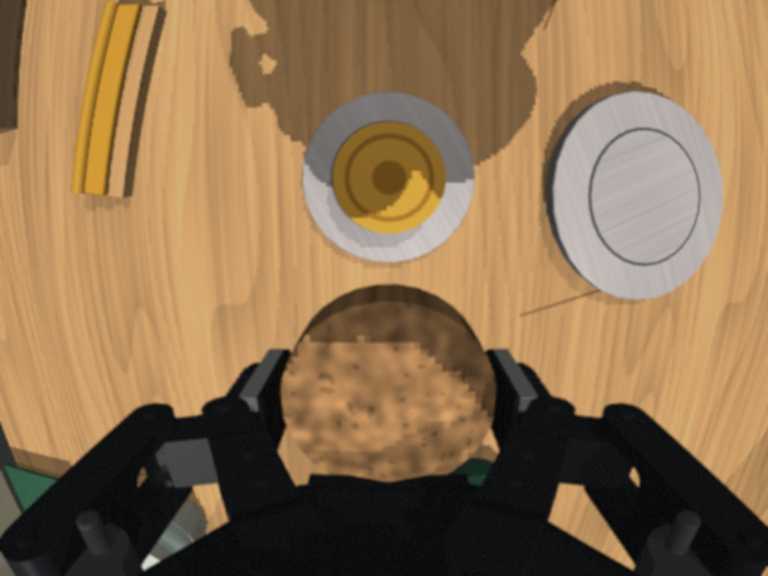

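The roundel at (389,177) is concentric with the plate at (388,178), and the cork is held level. Placing the cork.

Emit:
play_rows --pt "3.3 0 0 0 0 0 0.35" --pt "3.2 0 2 0 0 0 0.35" --pt "0 0 3 0 0 0 0.35" --pt "0 0 2.5 0 0 0 0.35" --pt "0 0 1.5 0 0 0 0.35"

```text
clock: 12.15
ee_pos: [0.5206, 0.0446, 0.0579]
tcp_rot: [-0.001, -0.707, 0.707, 0.0]
ft_force: [-0.1, 0.0, -0.2]
opening: 0.762
finger_force: 27.9
```

Emit:
play_rows --pt "0 0 1 0 0 0 0.35" --pt "0 0 0.8 0 0 0 0.35" --pt "0 0 0 0 0 0 0.35" --pt "0 0 0 0 0 0 0.35"

```text
clock: 12.55
ee_pos: [0.521, 0.045, 0.0422]
tcp_rot: [-0.0, 0.707, -0.707, 0.0]
ft_force: [0.0, 0.2, -0.3]
opening: 0.766
finger_force: 27.9
```

Emit:
play_rows --pt "0.07 0 0.5 0 0 0 0.35" --pt "0 0 0.4 0 0 0 0.35" --pt "0 0 0.2 0 0 0 0.35" --pt "0 0 0.1 0 0 0 0.35" --pt "0 0 0 0 0 0 0.35"

```text
clock: 13.05
ee_pos: [0.5204, 0.0439, 0.0297]
tcp_rot: [0.0, 0.707, -0.707, -0.0]
ft_force: [-0.5, 0.4, -0.5]
opening: 0.764
finger_force: 27.9
```

Emit:
play_rows --pt "0 0 0.05 0 0 0 0.35" --pt "0 0 0.05 0 0 0 0.35" --pt "0 0 0 0 0 0 0.35"

```text
clock: 13.35
ee_pos: [0.5206, 0.044, 0.029]
tcp_rot: [-0.0, 0.707, -0.707, 0.0]
ft_force: [0.0, 0.4, 2.6]
opening: 0.763
finger_force: 28.1
```

Emit:
play_rows --pt "0 0 0 0 0 0 0.2" --pt "0 0 0 0 0 0 0.1" --pt "0 0 0 0 0 0 0" --pt "0 0 0 0 0 0 0" --pt "0 0 0 0 0 0 0"

```text
clock: 13.85
ee_pos: [0.5205, 0.044, 0.0288]
tcp_rot: [0.0, 0.707, -0.707, -0.0]
ft_force: [-1.1, 0.2, -0.1]
opening: 0.997
finger_force: 0.0
```

Emit:
play_rows --pt "0 0 -1 0 0 0 0" --pt "0 0 -2 0 0 0 0" --pt "0 0 -3 0 0 0 0" --pt "0 0 -4 0 0 0 0" --pt "-1.5 0.4 -3 0 0 0 0"

```text
clock: 14.35
ee_pos: [0.517, 0.0583, 0.1618]
tcp_rot: [0.001, -0.707, 0.707, -0.001]
ft_force: [-0.1, 0.5, -0.1]
opening: 0.998
finger_force: 0.0
```

Emit:
play_rows --pt "-3 0.8 0 0 0 0 0" --pt "-4 1.1 0 0 0 0 0" --pt "-4 1.1 0 0 0 0 0" --pt "-4 1.1 0 0 0 0 0" --pt "-4 1.1 0 0 0 0 0"

```text
clock: 14.85
ee_pos: [0.4639, 0.2505, 0.1599]
tcp_rot: [0.001, -0.707, 0.707, -0.0]
ft_force: [1.5, 0.3, 0.3]
opening: 1.002
finger_force: 0.0
```

Emit:
play_rows --pt "-3 0.8 0 0 0 0 0" --pt "-1 0.3 0 0 0 0 0" --pt "0 0 0 0 0 0 0" --pt "0 0 0 0 0 0 0"

```text
clock: 15.25
ee_pos: [0.4534, 0.2885, 0.159]
tcp_rot: [0.0, 0.707, -0.707, -0.0]
ft_force: [0.2, -0.2, -1.3]
opening: 1.0
finger_force: 0.0
```

```bash
python3 - <<'E'
from h import *
c=read_camera("wrist");np.savez("w7.npz",**c)
f=c["frame"]; s=read_state();print(s["ee_pos"],s["ft_force"],s["opening"])
h=cv2.cvtColor(f,cv2.COLOR_BGR2HSV);m=cv2.inRange(h,np.array((60,90,25)),np.array((95,255,255)))
n,L,st,ce=cv2.connectedComponentsWithStats(m)
for i in np.argsort(-st[1:,4])[:3]+1: print(st[i],ce[i])
cv2.imwrite("pics/w7.png",cv2.resize(f[110:330,150:370],None,fx=2.5,fy=2.5,interpolation=cv2.INTER_CUBIC))
E
```

```text
[0.45352071 0.28810631 0.15901251] [-0.23546677  0.36050945  0.27402468] 0.9990003220348023
[ 228  156   63   64 3114] [259.00802826 187.56326268]
[  0 266   5  13  32] [  1.15625 273.3125 ]
```

View pics/w7.png

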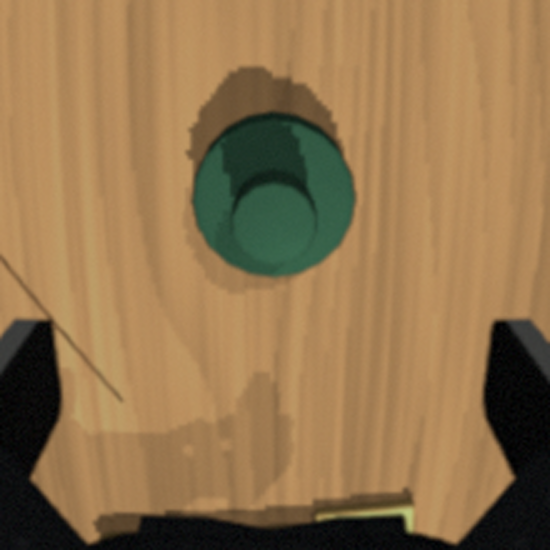

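The crop shows the weight's foot centred at crop (274,195) and the knob top at (274,222).

```bash
python3 - <<'E'
from h import *
c=dict(np.load("w7.npz"))
print(rays(c,[259.3,259.3,259.3,228,291],[188,158,220,188,188],.026))
print(rays(c,[259.4,243,276.6],[199,199,199],.058))
E
```

```text
[[0.45274547 0.29001493 0.026     ]
 [0.45273684 0.26112727 0.026     ]
 [0.452749   0.32248402 0.026     ]
 [0.48273074 0.28996194 0.026     ]
 [0.42235216 0.29002192 0.026     ]]
[[0.45276587 0.29175044 0.058     ]
 [0.46675598 0.29173928 0.058     ]
 [0.43808559 0.29177129 0.058     ]]
```

Emit:
play_rows --pt "-0.27 0.1 3 0 0 0 0" --pt "0 0 3 0 0 0 0" --pt "0 0 2.5 0 0 0 0" --pt "0 0 1.5 0 0 0 0" --pt "0 0 1 0 0 0 0"

```text
clock: 15.8
ee_pos: [0.4525, 0.29, 0.0477]
tcp_rot: [-0.001, -0.707, 0.708, -0.0]
ft_force: [-0.3, -0.2, 0.0]
opening: 0.997
finger_force: 0.0
```

Emit:
play_rows --pt "0 0 1 0 0 0 0" --pt "0 0 0.7 0 0 0 0" --pt "0 0 0 0 0 0 0.2" --pt "0 0 0 0 0 0 0.4" --pt "0 0 0 0 0 0 0.5" --grip_force 50

```text
clock: 16.3
ee_pos: [0.4528, 0.2921, 0.0325]
tcp_rot: [-0.001, 0.707, -0.707, -0.0]
ft_force: [-0.6, -0.2, 0.2]
opening: 0.515
finger_force: 0.0
```

Emit:
play_rows --pt "0.1 0 0.2 0 0 0 0.55" --pt "0 0 0 0 0 0 0.6" --pt "0 0 0 0 0 0 0.75" --pt "0 0 0 0 0 0 0.8" --pt "0 0 0 0 0 0 0.8" --grip_force 60

```text
clock: 16.8
ee_pos: [0.4527, 0.2907, 0.0302]
tcp_rot: [-0.0, 0.707, -0.707, 0.0]
ft_force: [-1.3, -2.8, 6.3]
opening: 0.33
finger_force: 58.9
```

Emit:
play_rows --pt "0 0 0 0 0 0 0.8" --pt "0 0 -0.3 0 0 0 0.8" --pt "0 0 -0.7 0 0 0 0.8" --pt "0 0 -0.5 0 0 0 0.8" --pt "0 0 0 0 0 0 0.8"

```text
clock: 17.3
ee_pos: [0.4527, 0.291, 0.0454]
tcp_rot: [-0.0, 0.707, -0.707, -0.0]
ft_force: [-0.5, 1.0, -6.1]
opening: 0.331
finger_force: 59.6
```

Emit:
play_rows --pt "0 0 -1.5 0 0 0 0.8" --pt "0 0 -2.5 0 0 0 0.8" --pt "0 0 -3 0 0 0 0.8" --pt "0 0 -2.5 0 0 0 0.8" --pt "1 -0.4 -1.5 0 0 0 0.8"

```text
clock: 17.8
ee_pos: [0.4568, 0.2819, 0.1569]
tcp_rot: [-0.001, 0.707, -0.707, -0.0]
ft_force: [0.8, -0.4, -7.2]
opening: 0.333
finger_force: 60.5
```

Emit:
play_rows --pt "2 -0.8 -0.5 0 0 0 0.8" --pt "2.8 -1 0 0 0 0 0.8" --pt "3 -1.1 0 0 0 0 0.8" --pt "3 -1.1 0 0 0 0 0.8" --pt "3 -1.1 0 0 0 0 0.8"

```text
clock: 18.3
ee_pos: [0.5072, 0.1414, 0.1595]
tcp_rot: [0.0, 0.707, -0.707, -0.0]
ft_force: [1.0, -0.1, -6.2]
opening: 0.33
finger_force: 60.5
```

Emit:
play_rows --pt "2.2 -0.9 0 0 0 0 0.8" --pt "1.1 -0.4 0 0 0 0 0.8" --pt "0 0 0 0 0 0 0.8" --pt "0 0 0 0 0 0 0.8"

```text
clock: 18.7
ee_pos: [0.5202, 0.1098, 0.1596]
tcp_rot: [-0.0, -0.707, 0.707, 0.0]
ft_force: [0.6, -0.1, -7.1]
opening: 0.328
finger_force: 60.5
```

```bash
python3 - <<'E'
from h import *
c=read_camera("wrist");np.savez("w8.npz",**c);f=c["frame"]
s=read_state();print(s["ee_pos"],s["ft_force"],s["opening"],s["tcp_rot"])
h=cv2.cvtColor(f,cv2.COLOR_BGR2HSV)
# plate+cork region: print row/col scans through expected centre
P=np.array([.5207,.0443,.054]);q=c["R"]@P+c["t"];th=np.arctan2(np.hypot(*q[:2]),q[2]);r=q[:2]/np.hypot(*q[:2])*th*c["fx"]
u,v=int(r[0]+c["cx"]+.5),int(r[1]+c["cy"]+.5);print(u,v)
print("row sat",[(x,*h[v,x]) for x in range(u-62,u+64,2) if abs(abs(x-u)-42)<10])
print("col sat",[(y,*h[y,u]) for y in range(v-62,v+64,2) if abs(abs(y-v)-42)<10 ])
E
```

```text
[0.5202396  0.11015861 0.159657  ] [ 0.00682025  0.07946534 -6.75388813] 0.33258823403481413 [-7.35259019e-06  7.07109075e-01 -7.07104470e-01 -1.59286973e-04]
258 117
row sat [(208, np.uint8(15), np.uint8(8), np.uint8(127)), (210, np.uint8(15), np.uint8(13), np.uint8(121)), (212, np.uint8(6), np.uint8(11), np.uint8(120)), (214, np.uint8(10), np.uint8(13), np.uint8(121)), (216, np.uint8(10), np.uint8(12), np.uint8(124)), (218, np.uint8(15), np.uint8(39), np.uint8(119)), (220, np.uint8(16), np.uint8(129), np.uint8(103)), (222, np.uint8(16), np.uint8(130), np.uint8(106)), (224, np.uint8(15), np.uint8(129), np.uint8(107)), (292, np.uint8(16), np.uint8(131), np.uint8(101)), (294, np.uint8(15), np.uint8(131), np.uint8(107)), (296, np.uint8(15), np.uint8(123), np.uint8(120)), (298, np.uint8(14), np.uint8(29), np.uint8(175)), (300, np.uint8(10), np.uint8(12), np.uint8(190)), (302, np.uint8(9), np.uint8(13), np.uint8(191)), (304, np.uint8(12), np.uint8(14), np.uint8(186)), (306, np.uint8(9), np.uint8(13), np.uint8(194)), (308, np.uint8(7), np.uint8(11), np.uint8(204))]
col sat [(67, np.uint8(
[... 168 characters left out ...]
(128)), (75, np.uint8(0), np.uint8(8), np.uint8(128)), (77, np.uint8(12), np.uint8(10), np.uint8(129)), (79, np.uint8(13), np.uint8(73), np.uint8(112)), (81, np.uint8(15), np.uint8(133), np.uint8(98)), (83, np.uint8(15), np.uint8(129), np.uint8(103)), (151, np.uint8(15), np.uint8(133), np.uint8(109)), (153, np.uint8(15), np.uint8(130), np.uint8(110)), (155, np.uint8(14), np.uint8(130), np.uint8(106)), (157, np.uint8(13), np.uint8(38), np.uint8(155)), (159, np.uint8(7), np.uint8(12), np.uint8(189)), (161, np.uint8(9), np.uint8(13), np.uint8(189)), (163, np.uint8(10), np.uint8(12), np.uint8(190)), (165, np.uint8(7), np.uint8(12), np.uint8(189)), (167, np.uint8(6), np.uint8(14), np.uint8(188))]
```

Cork spans u 218–297 and v 79–157, which matches the prediction for centred. Bringing the weight over and down.

Emit:
play_rows --pt "1.5 0 0 0 0 0 0.8" --pt "2.5 0 0 0 0 0 0.8" --pt "1.7 -0.05 1 0 0 0 0.8" --pt "0.8 0 2 0 0 0 0.8" --pt "0 0 2 0 0 0 0.8"

```text
clock: 19.25
ee_pos: [0.5208, 0.044, 0.1097]
tcp_rot: [0.0, -0.707, 0.707, -0.0]
ft_force: [-0.4, -0.1, -6.8]
opening: 0.334
finger_force: 60.4
```

Emit:
play_rows --pt "0 0 0.8 0 0 0 0.8" --pt "0 0 0.4 0 0 0 0.8" --pt "0 0 0 0 0 0 0.8" --pt "0 0 0 0 0 0 0.8"

```text
clock: 19.65
ee_pos: [0.5216, 0.0452, 0.0986]
tcp_rot: [-0.001, 0.707, -0.707, 0.0]
ft_force: [0.4, -1.1, -7.0]
opening: 0.331
finger_force: 60.3
```

Correct by −0.9 mm in both x and y, then lower to just above 0.084.

Emit:
play_rows --pt "0.08 0.08 0.5 0 0 0 0.8" --pt "0 0 0.4 0 0 0 0.8" --pt "0 0 0.3 0 0 0 0.8" --pt "0 0 0 0 0 0 0.8" --pt "0 0 0 0 0 0 0.8"

```text
clock: 20.15
ee_pos: [0.5202, 0.0438, 0.0857]
tcp_rot: [0.0, 0.707, -0.707, -0.0]
ft_force: [-0.2, 0.1, -6.2]
opening: 0.334
finger_force: 60.3
```

Emit:
play_rows --pt "0 0 0.06 0 0 0 0.8" --pt "0 0 0.06 0 0 0 0.8" --pt "0 0 0.06 0 0 0 0.8" --pt "0 0 0 0 0 0 0.8"

```text
clock: 20.55
ee_pos: [0.5203, 0.0439, 0.0843]
tcp_rot: [-0.0, 0.707, -0.707, 0.0]
ft_force: [-1.6, 0.6, -3.6]
opening: 0.331
finger_force: 60.9
```

Emit:
play_rows --pt "0 0 0.03 0 0 0 0.8" --pt "0 0 0.02 0 0 0 0.8" --pt "0 0 0 0 0 0 0.8" --pt "0 0 0 0 0 0 0.8"

```text
clock: 20.95
ee_pos: [0.5203, 0.0439, 0.0843]
tcp_rot: [-0.0, 0.707, -0.707, 0.0]
ft_force: [-4.8, -0.6, 5.2]
opening: 0.331
finger_force: 61.6
```

Emit:
play_rows --pt "0 0 0 0 0 0 0.6" --pt "0 0 0 0 0 0 0.4" --pt "0 0 0 0 0 0 0.1" --pt "0 0 0 0 0 0 0" --pt "0 0 0 0 0 0 0" --grip_force 20

```text
clock: 21.45
ee_pos: [0.5203, 0.0439, 0.0835]
tcp_rot: [-0.0, 0.707, -0.707, 0.0]
ft_force: [-0.1, 0.6, 0.7]
opening: 1.0
finger_force: 0.0
```

Emit:
play_rows --pt "0 0 0 0 0 0 0" --pt "0 0 -1 0 0 0 0" --pt "0 0 -2 0 0 0 0" --pt "0 0 -3 0 0 0 0" --pt "0 0 -4 0 0 0 0"

```text
clock: 21.95
ee_pos: [0.5192, 0.0435, 0.1841]
tcp_rot: [-0.001, -0.707, 0.707, 0.001]
ft_force: [1.3, 0.8, 0.2]
opening: 0.999
finger_force: 0.0
```

Emit:
play_rows --pt "-2.5 0 -3 0 0 0 0" --pt "-3 0 0 0 0 0 0" --pt "-2 0 0 0 0 0 0" --pt "0 0 0 0 0 0 0" --pt "0 0 0 0 0 0 0"

```text
clock: 22.45
ee_pos: [0.52, 0.119, 0.2139]
tcp_rot: [-0.0, 0.707, -0.707, 0.0]
ft_force: [0.0, -0.5, 0.4]
opening: 0.999
finger_force: 0.0
```

```bash
python3 - <<'E'
from h import *
c=read_camera("wrist");s=read_state();print(s["ee_pos"],s["opening"])
h=cv2.cvtColor(c["frame"],cv2.COLOR_BGR2HSV);m=cv2.inRange(h,np.array((60,90,25)),np.array((95,255,255)))
n,L,st,ce=cv2.connectedComponentsWithStats(m)
for i in np.argsort(-st[1:,4])[:2]+1:
    x,y,w,hh,_=st[i];print(st[i],rays(c,[x,x+w,x+w/2,x+w/2],[y+hh/2,y+hh/2,y,y+hh],.080))
c=read_camera("side");W=cloud(c)
for lo,hi in((.007,.018),(.025,.05),(.058,.085),(.10,.118)):
    mm=(np.hypot(W[...,0]-.52,W[...,1]-.045)<.065)&(W[...,2]>lo)&(W[...,2]<hi);p=W[mm];print(lo,hi,len(p),p.min(0).round(4),p.max(0).round(4))
E
```

```text
[0.51999301 0.11856474 0.21376022] 0.9980076140437307
[ 226   77   66   65 3330] [[0.55011765 0.04612397 0.08      ]
 [0.48931991 0.04610761 0.08      ]
 [0.51972525 0.01600968 0.08      ]
 [0.51972216 0.07672091 0.08      ]]
[ 22 288  26  26 337] [[0.87861397 0.29450109 0.08      ]
 [0.8166792  0.28267708 0.08      ]
 [0.83531259 0.26384737 0.08      ]
 [0.85844186 0.31465176 0.08      ]]
0.007 0.018 367 [ 0.4653 -0.0137  0.007 ] [0.5737 0.0969 0.0175]
0.025 0.05 107 [0.4858 0.0096 0.0253] [0.5431 0.0587 0.0499]
0.058 0.085 264 [0.4864 0.0116 0.0581] [0.55   0.0726 0.0825]
0.1 0.118 78 [0.5026 0.0294 0.1004] [0.5318 0.0576 0.1125]
```

The weight is upright with its top at 0.112, and centred within about 2 mm. Handing in.

```bash
python3 -c "
from workcell import sign_off
print(sign_off())"
```

```text
the job is handed in; nothing more can be done
None
```

The roundel (gilded face up), the cork and the green weight are stacked upright on the middle-sized plate, the last check put the weight within about 2 mm of the plate's centre, and the job was handed in at about 22.5 s of the 64 s allowed.

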